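# Squeeze-test the pocket sweet dispensers

### The job

Three returned sweet dispensers need checking: gently squeeze each between its ribbed back and its black pad to feel whether the pad gives springily or is jammed hard. Stand every springy one upright in the blue tray and every jammed one upright in the red tray; colour tells you nothing, a hard grip breaks them, and the other things on the counter stay where they are.

Things in the scene. Friction and masses are not known exactly. Their poses are not given: they have to be found in the camera images.
- yellow_dispenser_mid (a point): Centre, 30 mm above the underside, of the loose upright yellow sweet dispenser (about 75 g): 44 mm along its x from the ribbed fixed back (-x) to the face of the black squeeze pad (+x), 38 mm along y, 59 mm tall with its cap; z up. Pad face 26 mm wide, 12 to 48 mm above the underside. It breaks above 45 N of grip; 20 N is ample to test and carry it.
- green_dispenser_mid (a point): Centre, 30 mm above the underside, of the loose upright green sweet dispenser (about 75 g): 44 mm along its x from the ribbed fixed back (-x) to the face of the black squeeze pad (+x), 38 mm along y, 59 mm tall with its cap; z up. Pad face 26 mm wide, 12 to 48 mm above the underside. It breaks above 45 N of grip; 20 N is ample to test and carry it.
- orange_dispenser_mid (a point): Centre, 30 mm above the underside, of the loose upright orange sweet dispenser (about 75 g): 44 mm along its x from the ribbed fixed back (-x) to the face of the black squeeze pad (+x), 38 mm along y, 59 mm tall with its cap; z up. Pad face 26 mm wide, 12 to 48 mm above the underside. It breaks above 45 N of grip; 20 N is ample to test and carry it.
- yellow_dispenser: The yellow dispenser, same axes; origin at its underside centre. Squeezed along x, a working pad is springy (2 N per mm) and gives up to 8 mm; a jammed one gives about 1 mm and stops dead. Which ones work changes from time to time, does not show, and has nothing to do with colour: none, some or all of the three may be jammed.
- green_dispenser: The green dispenser, same axes; origin at its underside centre. Squeezed along x, a working pad is springy (2 N per mm) and gives up to 8 mm; a jammed one gives about 1 mm and stops dead. Which ones work changes from time to time, does not show, and has nothing to do with colour: none, some or all of the three may be jammed.
- orange_dispenser: The orange dispenser, same axes; origin at its underside centre. Squeezed along x, a working pad is springy (2 N per mm) and gives up to 8 mm; a jammed one gives about 1 mm and stops dead. Which ones work changes from time to time, does not show, and has nothing to do with colour: none, some or all of the three may be jammed.
- blue_tray: Low blue tray for working (springy) dispensers, fixed, 200 mm along its x, 140 mm along its y, rim 16 mm high, floor 5 mm thick (inner floor 190 x 130 mm); origin at the centre of its underside, on the worktop.
- red_tray: Low red tray for jammed (hard) dispensers, fixed, 200 mm along its x, 140 mm along its y, rim 16 mm high, floor 5 mm thick (inner floor 190 x 130 mm); origin at the centre of its underside, on the worktop.
- sweet_jar: Jar of sweets with a lid, 64 mm across, 100 mm tall, loose bystander; origin at its underside centre.
- tape_roll: Roll of brown tape lying flat, 92 mm across, 48 mm high, loose bystander; origin at its underside centre.
- counter_bell: Silver call bell, 76 mm across, 59 mm high, loose bystander; origin at its underside centre.
Things that resemble listed ones, but are neither listed nor needed, are in the scene too. What is shaped like the orange_dispenser but purple is not meant.

How it is judged:
By the outcome, as a careful person would: the job done as asked, in the order asked, and still so for the second after the job is handed in, with the robot touching nothing.
It also fails if it takes over 67 s, if anything falls off the work surface, if the arm or the gripper's body presses on something with over 40 N, if the wrist force passes 120 N, or if a joint passes its speed limit or range.

### The arm

A 6-joint arm with a two-finger parallel gripper is mounted at the origin on a cart in front of the work surface, level with it; the furniture and walls round the work are solid. World frame = base frame: x ahead of the robot, y to its left, z up, the work surface at z = 0. Lengths are in mm, angles in rad, forces in N, time in s.
With the tool pointing down it reaches from about 300 to 775 mm from the base axis. Payload 14.6 kg.
Tool frame: the origin (TCP) lies midway between the tips of the shut fingers; the grasp point (between the pads) lies 19 mm behind it; z points along the fingers, y is the direction in which the jaws open and shut (so a half turn about z gives the same grasp; the last joint's range is limited). The gripper opens to 94 mm and grips with 3 to 60 N. Pads are 16 mm wide; open, the fingers measure 119 mm over their backs; the gripper's body (75 mm by 177 mm) begins 78 mm behind the grasp point.
Start: joints at [-1.308, 0.3, 1.521, -0, 1.321, -0.067], TCP at [178.112, -520.351, 205.446] pointing down, gripper open.
Joint ranges: [-3.03, 3.03], [-0.79, 2.21], [0.23, 2.52], [-1.04, 4.18], [0, 3.07], [-2.55, 2.55]. Speed limits (rad/s): [2.22, 2.22, 2.57, 3.14, 3.14, 3.14].

### API

Orientations are given as [roll, pitch, yaw] about the fixed x, y, z axes, in that order (R = Rz(yaw) Ry(pitch) Rx(roll)).
In Python, from cell import manip gives the robot as it stands.
- The arm moves only by the tool play_rows, never from a script. Its argument "commands" is a list of rows, each an object of numbers: "x", "y", "z": the shift along the tool's x, y, z in m; "wx", "wy", "wz": the turn, a rotation vector about the tool's x, y, z in degrees; "grip": the opening, from 0 (shut) to 1 (fully open). In form: [{"x": .., "y": .., "z": .., "wx": .., "wy": .., "wz": .., "grip": ..}, ...]. A call has 1 to 20 rows; each row shifts and turns the commanded pose from where the row before left it, along the tool's axes as they then stand; what a row does not reach is not made up. A row lasts 1/8 s, in which the tool goes at most 62.5 mm and 10.7 degrees, less where a joint would pass 70% of its speed; a pose out of reach is approached as far as the arm can. A call is refused whole if a number of a shift passes 0.0625 or a number of a turn 10.7, either way. A call with a gripper value outside its range is refused whole. The fingers move at their own pace and stop on an object; "squeeze" is the grip in N (left out, the last holds). Time passes only in rows, so rows that do not move let the fingers close. It gives the time, the measured TCP pose, the force and the opening at its end, in the units of the state.
- manip.read_state(): the state, without advancing time (a new reading comes with each control period).
- manip.camera(name): name is "scene" or "top" or "wrist"; returns (picture, depth): 420x560x3 uint8, red, green, blue; 420x560 float32, mm along the optical axis (not along the pixel's ray), 0 where there is no reading.
- manip.camera_info(name): a dict with "intrinsics" (3x3 intrinsics, pixels), "camera_from_world" (4x4, takes a point from world to camera coordinates); the wrist camera has in their place "tool_from_camera" (4x4, takes a point from camera to tool coordinates, whose origin is the TCP and whose axes are the flange's). Camera axes: x right, y up, looking along -z (the intrinsics and any distortion apply to the point x, -y, -z); pixel columns grow to the right and rows downward; lengths in mm; the calibration is good to about 2 mm. The wrist camera is an equidistant fisheye: a pixel r from the principal point sees the ray r / f radians off the axis. A picture is of the moment at which its call begins: read the wrist's pose just before it. camera_info takes no time and is no camera call.
- manip.sign_off(): hands the job in, once; it reports no verdict.
The state is a dict: "clock": time; "joints": joint angles; "qd": joint speeds; "effort": joint torques, N m; "eef_pos": TCP position; "eef_rot": TCP orientation; "wrist_force": force on the tool from outside, world axes, zero at the start; "moment": the same for the moment, N m; "finger_gap": finger opening in mm.
Only numpy, scipy, OpenCV 4.12 (cv2) and the standard library are available. Lean on these libraries where they do the work, as an engineer would, in place of code of your own. Each camera call takes 0.05 s, during which the arm holds its last target.

## Working session

There is one attempt and no reset: what is moved stays moved. The work goes in short steps, Python scripts to look and compute and a tool call to move; the robot and the scene stay as the last step left them, time stands still between calls to the robot, and variables do not carry over. Pictures are saved under pics/ and viewed, and the job is handed in when it is done.

Besides the shell and the picture viewer there is one more tool, called after "Request:" by a JSON object that holds its "api" and its "payload". play_rows: Moves the arm, as the interface text tells. Its arguments: {"type":"object","properties":{"commands":{"type":"array"},"squeeze":{"type":"number"}},"required":["commands"]}

```bash
mkdir -p pics; ls
python3 - <<'E'
from cell import manip
import cv2, numpy as np, pickle
print(manip.read_state())
for n in("scene","top"):
    p,d=manip.camera(n); i=manip.camera_info(n)
    pickle.dump((p,d,i),open(f"{n}0.pkl","wb"))
    cv2.imwrite(f"pics/{n}0.png",p[:,:,::-1]); print(n,i)
E
```

```text
pics
{'clock': 0.0, 'joints': array([-1.30754578e+00,  3.00478073e-01,  1.52157266e+00, -2.10477129e-05,
        1.32072500e+00, -6.65863983e-02]), 'qd': array([ 0.00152625, -0.00067352,  0.000484  ,  0.00074847,  0.00105534,
        0.00234055]), 'effort': array([ 7.35104804e-04, -5.31811559e+01, -3.52730942e+01,  7.08737341e-02,
        2.43776949e-02, -7.97226971e-05]), 'eef_pos': array([ 178.06829334, -520.09441908,  204.88607513]), 'eef_rot': array([-3.14041084e+00, -5.83771284e-05,  3.29842131e-01]), 'wrist_force': array([-0.29576635, -0.66217592, -0.25161017]), 'moment': array([-0.03445236, -0.01235256, -0.02890793]), 'finger_gap': 94.2123431277169}
scene {'intrinsics': array([[478.470463  ,   0.        , 267.11217834],
       [  0.        , 478.470463  , 209.88037723],
       [  0.        ,   0.        ,   1.        ]]), 'camera_from_world': array([[ 6.64977674e-01, -7.46570770e-01, -2.08992438e-02,
        -3.62726010e+02],
       [ 3.12725049e-01,  2.52917521e-01,  9.15552167e-01,
        -2.17401598e+02],
       [-6.78238701e-01, -6.15357468e-01,  4.01655885e-01,
        -1.23540254e+03],
       [ 0.00000000e+00,  0.00000000e+00,  0.00000000e+00,
         1.00000000e+00]])}
top {'intrinsics': array([[385.04399559,   0.        , 283.75796281],
       [  0.        , 385.04399559, 209.11613329],
       [  0.        ,   0.        ,   1.        ]]), 'camera_from_world': array([[ 1.68382823e-02, -9.99815815e-01,  9.20909965e-03,
        -9.61796703e-01],
       [ 9.97218056e-01,  1.74619960e-02,  7.24653509e-02,
        -5.30768686e+02],
       [-7.26128132e-02,  7.96328841e-03,  9.97328414e-01,
        -1.18988083e+03],
       [ 0.00000000e+00,  0.00000000e+00,  0.00000000e+00,
         1.00000000e+00]])}
```

View pics/scene0.png

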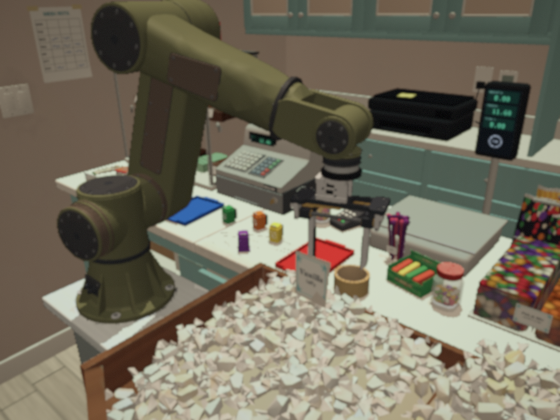

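View pics/top0.png

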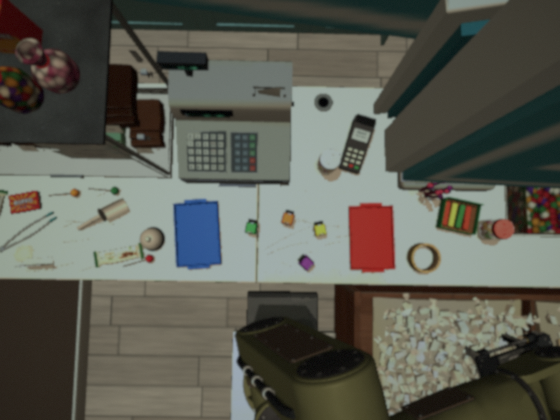

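```bash
cat > h.py <<'E'
import numpy as np
def toworld(p,d,i,u,v,z=None):
    K=i["intrinsics"];T=np.linalg.inv(i["camera_from_world"])
    u=np.asarray(u,float);v=np.asarray(v,float)
    r=np.stack([(u-K[0,2])/K[0,0],-(v-K[1,2])/K[1,1],-np.ones_like(u)],-1)
    if z is None: q=r*np.asarray(d)[...,None]; return q@T[:3,:3].T+T[:3,3]
    w=r@T[:3,:3].T; s=(z-T[2,3])/w[...,2]; return w*s[...,None]+T[:3,3]
E
python3 - <<'E'
import pickle,cv2,numpy as np
from h import *
p,d,i=pickle.load(open("top0.pkl","rb"))
c=p[190:290,160:400,::-1]
c=np.vstack([cv2.resize(c[:, :120],None,fx=6.6,fy=6,interpolation=cv2.INTER_CUBIC)])
cv2.imwrite("pics/t1.png",cv2.resize(p[200:280,230:340,::-1],None,fx=7,fy=7,interpolation=cv2.INTER_CUBIC))
p2,d2,i2=pickle.load(open("scene0.pkl","rb"))
cv2.imwrite("pics/s1.png",cv2.resize(p2[180:280,160:300,::-1],None,fx=5.6,fy=5.6,interpolation=cv2.INTER_CUBIC))
W=toworld(p,d,i,*np.meshgrid(np.arange(560),np.arange(420)),None) if 0 else None
U,V=np.meshgrid(np.arange(560),np.arange(420))
W=toworld(p,d,i,U,V) if False else None
W=toworld(p,d,i,U,V,None)
hsv=cv2.cvtColor(p,cv2.COLOR_RGB2HSV)
print([ (hsv[v,u]) for u,v in((252,227),(288,218),(320,229),(306,263))])
for n,(u,v) in dict(green=(252,227),orange=(288,218),yellow=(320,229),purple=(306,263)).items():
    print(n,W[v-1:v+2,u-1:u+2].reshape(-1,3).mean(0).round(1))
    sl=W[v-14:v+15,u-14:u+15]; m=sl[...,2]>25
    a=sl[m]; print(len(a),a.mean(0),a.min(0),a.max(0)); 
    r=cv2.minAreaRect(a[:,:2].astype(np.float32)); print(r)
for n,lo,hi in (("blue",100,130),("red",0,8)):
    m=((hsv[...,0]>=lo)&(hsv[...,0]<=hi)&(hsv[...,1]>150)&(hsv[...,2]>60)).astype(np.uint8)
    m[:195]=0;m[280:]=0
    N,l,s,ce=cv2.connectedComponentsWithStats(m); k=1+np.argmax(s[1:,4]); print(n,s[k])
    a=W[l==k]; print(a[:,2].mean(), cv2.minAreaRect(a[:,:2].astype(np.float32)))
# everything tall nearby
m=(W[...,2]>10)&(W[...,2]<900)
hm=np.clip(W[...,2],0,250).astype(np.uint8)
cv2.imwrite("pics/h1.png",cv2.resize(hm,None,fx=1.4,fy=1.4))
for v in range(60,290,8): print(v,int(W[v,300,0]),[int(W[v,u,2]) for u in range(130,540,16)])
print([int(W[230,u,1]) for u in range(130,540,16)])
E
```

```text
[array([ 63, 131, 144], dtype=uint8), array([ 18, 168, 156], dtype=uint8), array([ 34, 153, 173], dtype=uint8), array([148, 124, 123], dtype=uint8)]
green [468.3  94.4 188.7]
162 [471.93713557 105.1236867   83.39424206] [442.90771753  17.78202538  29.00483688] [ 497.10119486  125.83195127 1225.17316021]
((465.736083984375, 70.07089233398438), (111.67595672607422, 44.33513641357422), 78.26960754394531)
orange [501.1  -4.9  58.6]
155 [500.36942697  -2.58983057  92.75595632] [442.90771753 -20.3072694   39.18645762] [ 526.31330804   17.78202538 1225.17316021]
((483.3384704589844, 2.6565780639648438), (32.86976623535156, 86.20154571533203), 72.67371368408203)
yellow [ 469.4 -102.2   59.4]
165 [469.39629698 -96.27953537  89.53180072] [ 442.90771753 -118.68047809   26.17374975] [ 494.30683128   17.78202538 1225.17316021]
((459.9858703613281, -49.52992248535156), (43.833045959472656, 138.81234741210938), 12.32816219329834)
purple [366.5 -61.2  59.1]
160 [369.55975353 -56.75009431  83.73914558] [344.99396235 -82.95629905  29.51378045] [ 442.90771753   17.78202538 1225.17316021]
((397.03518676
[... 3418 characters left out ...]
, -4, 25, -3, 2, 1, -1, -2, -5, 0]
252 396 [12, 0, 1, 0, 5, 3, -3, 3, 0, -1, -2, 0, 0, 1, 3, 3, 7, 3, 0, 25, 0, -1, -1, 0, 0, 0]
260 374 [1, 18, 1, 4, 2, 10, -2, -3, 0, -1, 0, 57, -1, 4, 0, 5, 8, -1, -1, 15, -1, 0, 0, 2, 2, 2]
268 346 [1, 4, 1, 0, 15, 2, 1, 3, -1, -1, 0, 60, -3, -4, 9, 18, 16, 0, 48, 49, 2, -5, 0, -3, 0, -3]
276 321 [0, 0, 3, 0, 0, 1, 2, 2, 0, 4, -2, 1, 1, -2, 2, -1, -1, 4, -2, 1, 0, 3, -1, -3, -1, -2]
284 196 [-843, -830, -840, -834, -845, -832, -828, -834, -835, -834, -847, -840, -842, 1225, -1, -1, 0, 5, -3, 0, 3, -1, -1, 2, 0, -1]
[493, 431, 391, 340, 290, 239, 190, 139, 88, 37, -12, -63, -108, -166, -215, -265, -317, -369, -419, -470, -512, -564, -605, -621, -696, -716]
```

View pics/t1.png

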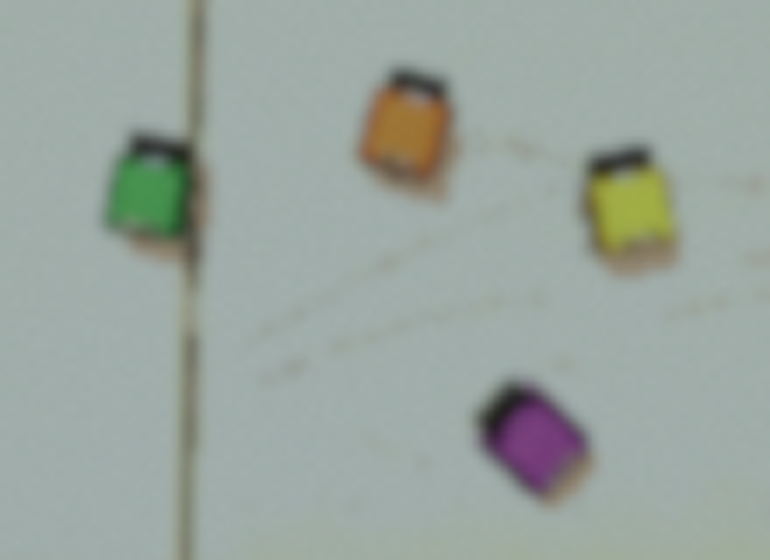

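View pics/s1.png

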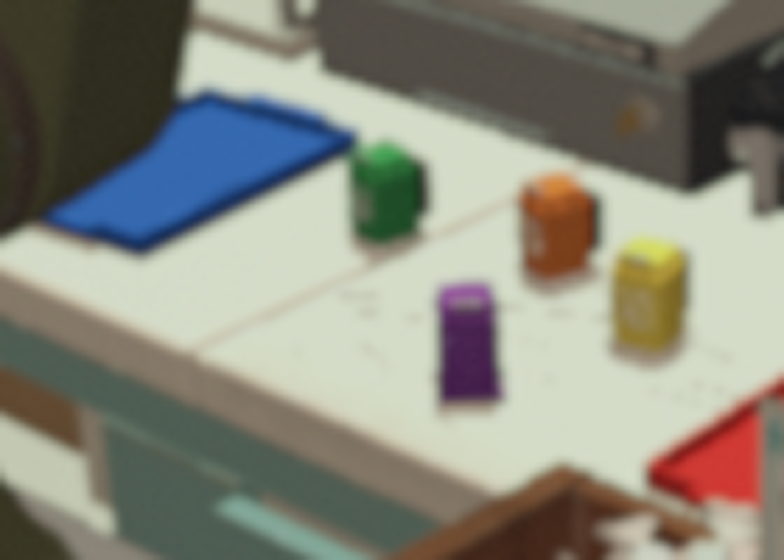

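```bash
cat >> h.py <<'E'
from scipy.spatial.transform import Rotation as Ro
def plan(cur_p,cur_yaw,tgt_p,tgt_yaw,n,nt=None):
    """rows for tool-down moves (mm, deg yaw)"""
    import json
    cur_p=np.array(cur_p,float);tgt_p=np.array(tgt_p,float);nt=nt or n
    rows=[]
    for k in range(n):
        y=cur_yaw+(tgt_yaw-cur_yaw)*min(k/nt,1); y2=cur_yaw+(tgt_yaw-cur_yaw)*min((k+1)/nt,1)
        R=Ro.from_euler('ZYX',[y,0,180],degrees=True).as_matrix()
        d=R.T@((tgt_p-cur_p)/n)/1000
        r=dict(x=round(d[0],4),y=round(d[1],4),z=round(d[2],4))
        if abs(y2-y)>1e-6:r['wz']=round(y-y2,2)
        rows.append(r)
    print(json.dumps(rows)); return rows
E
python3 - <<'E'
from h import *
from cell import manip
s=manip.read_state(); print(manip.camera_info("wrist"))
plan(s['eef_pos'],np.degrees(s['eef_rot'][2]),[400,0,250],90,12)
E
```

```text
{'intrinsics': array([[325.1922621 ,   0.        , 278.87920403],
       [  0.        , 325.1922621 , 205.94342215],
       [  0.        ,   0.        ,   1.        ]]), 'tool_from_camera': array([[ 7.13229956e-04,  9.71365075e-01,  2.37590786e-01,
         6.91936628e+01],
       [ 9.99999038e-01, -4.10185832e-04, -1.32492124e-03,
        -2.90092552e-01],
       [-1.18952584e-03,  2.37591502e-01, -9.71364434e-01,
        -1.79473737e+02],
       [ 0.00000000e+00,  0.00000000e+00,  0.00000000e+00,
         1.00000000e+00]])}
[{"x": 0.0315, "y": -0.035, "z": -0.0038, "wz": -5.93}, {"x": 0.035, "y": -0.0316, "z": -0.0038, "wz": -5.93}, {"x": 0.0381, "y": -0.0278, "z": -0.0038, "wz": -5.93}, {"x": 0.0407, "y": -0.0237, "z": -0.0038, "wz": -5.93}, {"x": 0.043, "y": -0.0194, "z": -0.0038, "wz": -5.93}, {"x": 0.0447, "y": -0.0149, "z": -0.0038, "wz": -5.93}, {"x": 0.046, "y": -0.0102, "z": -0.0038, "wz": -5.93}, {"x": 0.0468, "y": -0.0054, "z": -0.0038, "wz": -5.93}, {"x": 0.0471, "y": -0.0005, "z": -0.0038, "wz": -5.93}, {"x": 0.0469, "y": 0.0044, "z": -0.0038, "wz": -5.93}, {"x": 0.0462, "y": 0.0092, "z": -0.0038, "wz": -5.93}, {"x": 0.045, "y": 0.0139, "z": -0.0038, "wz": -5.93}]
```

Request:
{"api": "play_rows", "payload": {"commands": [{"x":0.0315,"y":-0.035,"z":-0.004,"wz":-6},{"x":0.035,"y":-0.0316,"z":-0.004,"wz":-6},{"x":0.038,"y":-0.028,"z":-0.004,"wz":-6},{"x":0.041,"y":-0.024,"z":-0.004,"wz":-6},{"x":0.043,"y":-0.0194,"z":-0.004,"wz":-6},{"x":0.045,"y":-0.015,"z":-0.004,"wz":-6},{"x":0.046,"y":-0.01,"z":-0.004,"wz":-6},{"x":0.047,"y":-0.0054,"z":-0.004,"wz":-6},{"x":0.047,"y":0,"z":-0.004,"wz":-6},{"x":0.047,"y":0.0044,"z":-0.004,"wz":-6},{"x":0.046,"y":0.01,"z":-0.004,"wz":-6},{"x":0.045,"y":0.015,"z":-0.004,"wz":-6},{"y":0.03},{}]}}

```text
$.commands[0]: bad value
```

Run:
```python
from cell import manip
import cv2,pickle
s=manip.read_state(); print(s['clock'],s['eef_pos'],s['eef_rot'],s['joints'])
p,d=manip.camera("wrist");pickle.dump((s,p,d,manip.camera_info("wrist")),open("w1.pkl","wb"))
cv2.imwrite("pics/w1.png",cv2.resize(p[:,:,::-1],None,fx=1.4,fy=1.4,interpolation=cv2.INTER_CUBIC))
p,d=manip.camera("top");pickle.dump((p,d,manip.camera_info("top")),open("top1.pkl","wb"))
```

```text
0.1 [ 178.04831852 -520.14446747  204.93892858] [-3.14057087e+00 -6.29265103e-05  3.29759348e-01] [-1.30761218e+00  3.00430763e-01  1.52150903e+00 -5.35488615e-06
  1.32067657e+00 -6.65739081e-02]
```

View pics/w1.png

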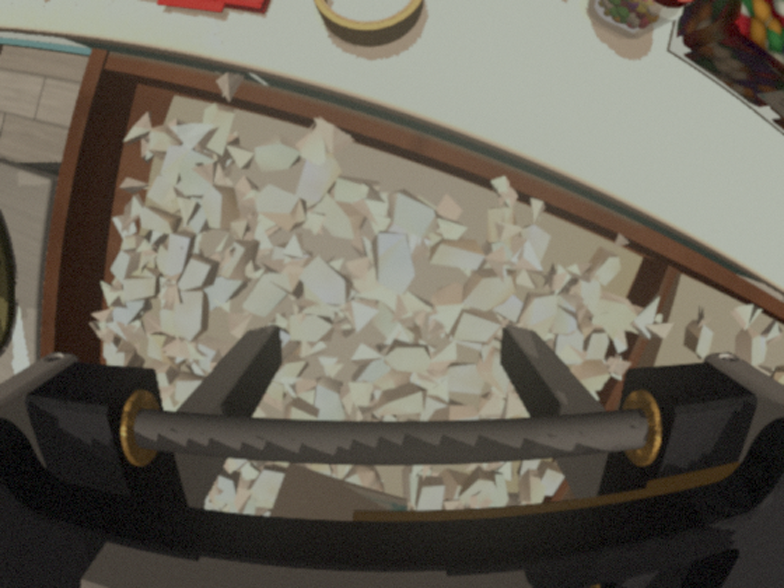

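```bash
sed -i "s/    print(json.dumps(rows)); return rows/    rows=[{**dict(x=0,y=0,z=0,wx=0,wy=0,wz=0,grip=1),**r} for r in rows]; print(json.dumps(rows)); return rows/" h.py
python3 - <<'E'
from h import *
plan([178.,-520.1,205],18.9,[430,-60,260],90,12)
E
```

```text
[{"x": 0.0323, "y": -0.0295, "z": -0.0046, "wx": 0, "wy": 0, "wz": -5.92, "grip": 1}, {"x": 0.0352, "y": -0.026, "z": -0.0046, "wx": 0, "wy": 0, "wz": -5.93, "grip": 1}, {"x": 0.0377, "y": -0.0222, "z": -0.0046, "wx": 0, "wy": 0, "wz": -5.93, "grip": 1}, {"x": 0.0397, "y": -0.0182, "z": -0.0046, "wx": 0, "wy": 0, "wz": -5.92, "grip": 1}, {"x": 0.0414, "y": -0.014, "z": -0.0046, "wx": 0, "wy": 0, "wz": -5.93, "grip": 1}, {"x": 0.0426, "y": -0.0097, "z": -0.0046, "wx": 0, "wy": 0, "wz": -5.92, "grip": 1}, {"x": 0.0434, "y": -0.0052, "z": -0.0046, "wx": 0, "wy": 0, "wz": -5.93, "grip": 1}, {"x": 0.0437, "y": -0.0007, "z": -0.0046, "wx": 0, "wy": 0, "wz": -5.92, "grip": 1}, {"x": 0.0435, "y": 0.0038, "z": -0.0046, "wx": 0, "wy": 0, "wz": -5.93, "grip": 1}, {"x": 0.0429, "y": 0.0083, "z": -0.0046, "wx": 0, "wy": 0, "wz": -5.93, "grip": 1}, {"x": 0.0418, "y": 0.0127, "z": -0.0046, "wx": 0, "wy": 0, "wz": -5.92, "grip": 1}, {"x": 0.0403, "y": 0.0169, "z": -0.0046, "wx": 0, "wy": 0, "wz": -5.93, "grip": 1}]
```

Request:
{"api": "play_rows", "payload": {"commands": [{"x":0.032,"y":-0.03,"z":-0.005,"wx":0,"wy":0,"wz":-6,"grip":1},{"x":0.035,"y":-0.026,"z":-0.005,"wx":0,"wy":0,"wz":-6,"grip":1},{"x":0.038,"y":-0.022,"z":-0.005,"wx":0,"wy":0,"wz":-6,"grip":1},{"x":0.04,"y":-0.018,"z":-0.005,"wx":0,"wy":0,"wz":-6,"grip":1},{"x":0.041,"y":-0.014,"z":-0.005,"wx":0,"wy":0,"wz":-6,"grip":1},{"x":0.043,"y":-0.01,"z":-0.005,"wx":0,"wy":0,"wz":-6,"grip":1},{"x":0.043,"y":-0.005,"z":-0.005,"wx":0,"wy":0,"wz":-6,"grip":1},{"x":0.044,"y":-0.001,"z":-0.005,"wx":0,"wy":0,"wz":-6,"grip":1},{"x":0.044,"y":0.004,"z":-0.005,"wx":0,"wy":0,"wz":-6,"grip":1},{"x":0.043,"y":0.008,"z":-0.005,"wx":0,"wy":0,"wz":-6,"grip":1},{"x":0.042,"y":0.013,"z":-0.005,"wx":0,"wy":0,"wz":-6,"grip":1},{"x":0.04,"y":0.017,"z":-0.005,"wx":0,"wy":0,"wz":-5,"grip":1},{"x":0,"y":0,"z":0,"wx":0,"wy":0,"wz":0,"grip":1}], "squeeze": 15}}

```text
clock: 1.82
eef_pos: [427.6, -55.9, 265.5]
eef_rot: [3.142, -0.0, 1.573]
wrist_force: [-0.4, 0.4, -0.2]
finger_gap: 93.9
```

Run:
```python
from cell import manip
import cv2,pickle
s=manip.read_state(); print(s['clock'],s['eef_pos'],s['eef_rot'],s['joints'])
p,d=manip.camera("wrist");pickle.dump((s,p,d,manip.camera_info("wrist")),open("w1.pkl","wb"))
cv2.imwrite("pics/w2.png",cv2.resize(p[:,:,::-1],None,fx=1.4,fy=1.4,interpolation=cv2.INTER_CUBIC))
```

```text
1.825 [427.59902369 -55.86945604 265.48398   ] [ 3.14154901e+00 -1.91035282e-04  1.57317160e+00] [-2.15020990e-01 -1.46479974e-02  1.73984952e+00  1.98310411e-04
  1.41638973e+00 -2.17426756e-01]
```

View pics/w2.png

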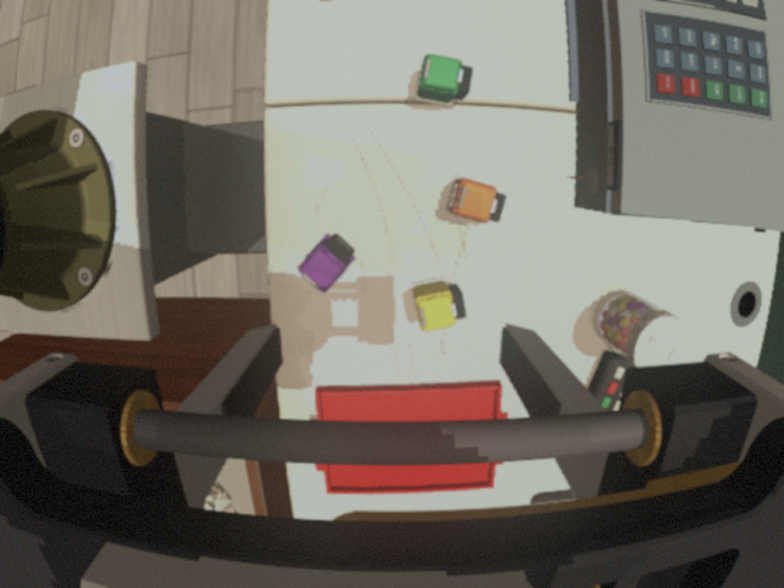

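```bash
cat >> h.py <<'E'
def wristcloud(s,p,d,i):
    K=i["intrinsics"];U,V=np.meshgrid(np.arange(560),np.arange(420))
    a=(U-K[0,2])/K[0,0];b=(V-K[1,2])/K[1,1];r=np.hypot(a,b)+1e-9
    t=np.tan(np.minimum(r,1.5))/r
    c=np.stack([a*t,-b*t,-np.ones_like(a)],-1)*d[...,None]
    T=i["tool_from_camera"];q=c@T[:3,:3].T+T[:3,3]
    R=Ro.from_euler('xyz',s['eef_rot']).as_matrix()
    return q@R.T+np.array(s['eef_pos'])
E
cat > fit.py <<'E'
import pickle,cv2,sys
from h import *
def run(f,names):
    s,p,d,i=pickle.load(open(f,"rb"));W=wristcloud(s,p,d,i)
    hsv=cv2.cvtColor(p,cv2.COLOR_RGB2HSV).astype(int)
    for n,x,y in names:
        m=(np.hypot(W[...,0]-x,W[...,1]-y)<42)&(W[...,2]>8)&(W[...,2]<70)&(d>0)
        a=W[m];h=hsv[m]
        top=a[(a[:,2]>52)]
        dark=(h[:,2]<70)&(a[:,2]>35)
        print(n,len(a),"ztop",np.percentile(a[:,2],98).round(1))
        for l,q in(("all>35",a[a[:,2]>35]),("top",top),("dark",a[dark])):
            if len(q)>5:
                r=cv2.minAreaRect(q[:,:2].astype(np.float32)); print("  ",l,len(q),q.mean(0).round(1),np.round(r[0],1),np.round(r[1],1),round(r[2],1))
        if dark.sum() and len(top):
            v=a[dark][:,:2].mean(0)-top[:,:2].mean(0);print("  dir",np.degrees(np.arctan2(v[1],v[0])).round(1),np.hypot(*v).round(1))
    return s,p,d,W
if __name__=="__main__":
    s,p,d,W=run("w1.pkl",[("green",470,110),("orange",502,-5),("yellow",470,-102),("purple",367,-60)])
    hsv=cv2.cvtColor(p,cv2.COLOR_RGB2HSV)
    m=(hsv[...,0]<6)&(hsv[...,1]>150)&(hsv[...,2]>60)&(np.abs(W[...,2]-10)<15)
    print("red",cv2.minAreaRect(W[m][:,:2].astype(np.float32)))
    c=cv2.resize(p[20:250,270:380,::-1],None,fx=4,fy=2.6); cv2.imwrite("pics/w3.png",cv2.resize(p[25:245,200:370,::-1],None,fx=2.7*1.0,fy=2.7,interpolation=cv2.INTER_CUBIC))
E
python3 fit.py
```

```text
green 1079 ztop 60.7
   all>35 957 [473.8 103.6  54.5] [475.8 105.1] [31.6 45. ] 80.7
   top 617 [471.2 105.8  58.7] [471.9 105.8] [30.8 33.4] 83.9
orange 970 ztop 60.9
   all>35 908 [503.   -4.7  55.4] [505.9  -5.5] [33.4 45.1] 75.2
   top 618 [501.5  -4.2  58.8] [501.9  -4.6] [30.7 33.5] 76.6
yellow 1081 ztop 60.6
   all>35 928 [ 471.8 -100.    54.4] [ 473.5 -102.3] [44.9 32.8] 12.3
   top 582 [ 469.4 -102.8   58.8] [ 470.1 -103.6] [32.6 31.5] 13.9
purple 972 ztop 60.7
   all>35 913 [371.3 -60.3  55. ] [370.5 -61.5] [44.4 33.8] 47.4
   top 595 [367.7 -64.4  58.8] [367.7 -64.3] [32.  30.7] 49.8
red ((450.2546081542969, -269.83782958984375), (211.65554809570312, 138.42198181152344), 1.7018574476242065)
```

Run:
```python
import pickle,cv2
from h import *
p,d,i=pickle.load(open("top0.pkl","rb"))
U,V=np.meshgrid(np.arange(560),np.arange(420));W=toworld(p,d,i,U,V)
hsv=cv2.cvtColor(p,cv2.COLOR_RGB2HSV)
for n,lo,hi in (("blue",100,130),("red",0,8)):
    m=((hsv[...,0]>=lo)&(hsv[...,0]<=hi)&(hsv[...,1]>150)&(hsv[...,2]>60)).astype(np.uint8)
    m[:195]=0;m[280:]=0
    N,l,s,ce=cv2.connectedComponentsWithStats(m); k=1+np.argmax(s[1:,4])
    v,u=np.nonzero(l==k); Q=toworld(p,d,i,u,v,16)
    print(n,cv2.minAreaRect(Q[:,:2].astype(np.float32)),Q.mean(0))
for n,c in dict(green=(252,227),orange=(288,218),yellow=(320,229)).items():
    u,v=c; sl=(slice(v-14,v+15),slice(u-14,u+15)); h=hsv[sl]
    m=h[...,1]>110
    Q=toworld(p,d,i,U[sl][m],V[sl][m],58); print(n,m.sum(),Q.mean(0).round(1),cv2.minAreaRect(Q[:,:2].astype(np.float32)))
    m=h[...,2]<60
    Q=toworld(p,d,i,U[sl][m],V[sl][m],48); print(n,m.sum(),Q.mean(0).round(1))
```

```text
blue ((449.9659118652344, 278.1929016113281), (207.6453094482422, 132.0789031982422), 4.84710168838501) [449.39730757 278.35500621  16.        ]
red ((447.2962951660156, -268.0632019042969), (210.19610595703125, 133.4253387451172), 1.9224755764007568) [ 447.26880407 -267.93181388   16.        ]
green 72 [470.9 105.4  58. ] ((471.8171691894531, 106.44071960449219), (28.354232788085938, 27.811262130737305), 81.79491424560547)
green 4 [489.1  95.6  48. ]
orange 98 [499.7  -4.1  58. ] ((500.2056884765625, -3.8987083435058594), (30.913427352905273, 31.682477951049805), 76.84569549560547)
orange 0 [nan nan nan]
yellow 98 [ 468.2 -100.2   58. ] ((469.2173767089844, -100.2891616821289), (33.79730987548828, 31.573169708251953), 11.874232292175293)
yellow 2 [487.8 -92.5  48. ]<stdin>:17: RuntimeWarning: Mean of empty slice.
  ret = um.true_divide(
```

View pics/w3.png

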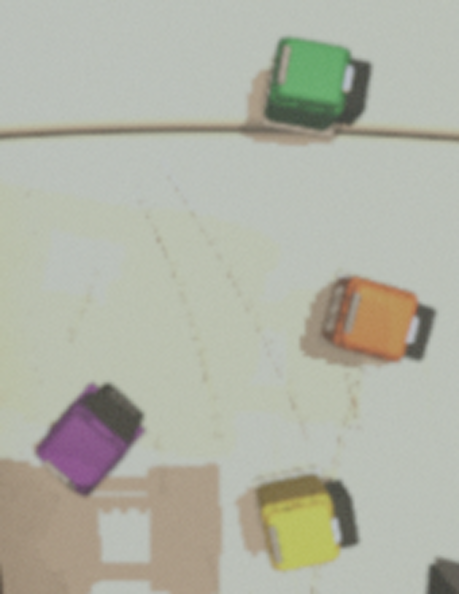

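Run:
```python
import pickle
from h import *
s,p,d,i=pickle.load(open("w1.pkl","rb"));W=wristcloud(s,p,d,i)
for z0,z1 in((20,60),(60,90),(90,110),(110,150),(150,260)):
  for y0 in range(-60,260,40):
    m=(W[...,2]>z0)&(W[...,2]<z1)&(W[...,1]>y0)&(W[...,1]<y0+40)&(W[...,0]>550)&(W[...,0]<900)&(d>0)
    print((z0,y0,m.sum(),W[m][:,0].min().round() if m.any() else None),end=" ")
  print()
s=s
plan(s['eef_pos'],90.1,[473.8,-103,100],102.5,4)
```

```text
(20, -60, np.int64(0), None) (20, -20, np.int64(259), np.float64(606.0)) (20, 20, np.int64(338), np.float64(586.0)) (20, 60, np.int64(376), np.float64(600.0)) (20, 100, np.int64(519), np.float64(600.0)) (20, 140, np.int64(492), np.float64(599.0)) (20, 180, np.int64(246), np.float64(600.0)) (20, 220, np.int64(0), None) 
(60, -60, np.int64(0), None) (60, -20, np.int64(297), np.float64(585.0)) (60, 20, np.int64(321), np.float64(593.0)) (60, 60, np.int64(360), np.float64(609.0)) (60, 100, np.int64(367), np.float64(609.0)) (60, 140, np.int64(347), np.float64(609.0)) (60, 180, np.int64(51), np.float64(609.0)) (60, 220, np.int64(0), None) 
(90, -60, np.int64(0), None) (90, -20, np.int64(228), np.float64(604.0)) (90, 20, np.int64(294), np.float64(603.0)) (90, 60, np.int64(261), np.float64(604.0)) (90, 100, np.int64(239), np.float64(610.0)) (90, 140, np.int64(204), np.float64(611.0)) (90, 180, np.int64(0), None) (90, 220, np.int64(0), None) 
(110, -60, np.int64(0), None) (110, -20, np.int64(2174), np.float64(607.0)) (110, 20, np.int64(3377), np.float64(606.0)) (110, 60, np.int64(3232), np.float64(607.0)) (110, 100, np.int64(2729), np.float64(611.0)) (110, 140, np.int64(2376), np.float64(611.0)) (110, 180, np.int64(68), np.float64(677.0)) (110, 220, np.int64(0), None) 
(150, -60, np.int64(0), None) (150, -20, np.int64(506), np.float64(717.0)) (150, 20, np.int64(729), np.float64(718.0)) (150, 60, np.int64(849), np.float64(685.0)) (150, 100, np.int64(1102), np.float64(680.0)) (150, 140, np.int64(981), np.float64(684.0)) (150, 180, np.int64(329), np.float64(703.0)) (150, 220, np.int64(0), None) 
[{"x": -0.0118, "y": 0.0115, "z": 0.0414, "wx": 0, "wy": 0, "wz": -3.1, "grip": 1}, {"x": -0.0124, "y": 0.0109, "z": 0.0414, "wx": 0, "wy": 0, "wz": -3.1, "grip": 1}, {"x": -0.013, "y": 0.0102, "z": 0.0414, "wx": 0, "wy": 0, "wz": -3.1, "grip": 1}, {"x": -0.0135, "y": 0.0095, "z": 0.0414, "wx": 0, "wy": 0, "wz": -3.1, "grip": 1}]
```

Request:
{"api": "play_rows", "payload": {"commands": [{"x":-0.012,"y":0.0115,"z":0.041,"wx":0,"wy":0,"wz":-3.1,"grip":1},{"x":-0.0125,"y":0.011,"z":0.041,"wx":0,"wy":0,"wz":-3.1,"grip":1},{"x":-0.013,"y":0.01,"z":0.041,"wx":0,"wy":0,"wz":-3.1,"grip":1},{"x":-0.0135,"y":0.0095,"z":0.041,"wx":0,"wy":0,"wz":-3.1,"grip":1},{"x":0,"y":0,"z":0,"wx":0,"wy":0,"wz":0,"grip":1},{"x":0,"y":0,"z":0,"wx":0,"wy":0,"wz":0,"grip":1}], "squeeze": 10}}

```text
clock: 2.62
eef_pos: [473.0, -105.7, 102.9]
eef_rot: [3.141, 0.001, 1.783]
wrist_force: [0.2, -0.6, 0.2]
finger_gap: 93.8
```

Run:
```python
from cell import manip
import cv2,pickle
s=manip.read_state(); print(s['clock'],s['eef_pos'],s['eef_rot'])
p,d=manip.camera("wrist");pickle.dump((s,p,d,manip.camera_info("wrist")),open("w2.pkl","wb"))
cv2.imwrite("pics/w4.png",cv2.resize(p[:,:,::-1],None,fx=1.4,fy=1.4,interpolation=cv2.INTER_CUBIC))
from fit import run
run("w2.pkl",[("yellow",473,-102),("orange",505,-5)])
```

```text
2.625 [ 472.95150233 -105.6883139   102.9111123 ] [3.14052493e+00 5.80514605e-04 1.78308161e+00]
yellow 2901 ztop 60.5
   all>35 2582 [ 472.2 -100.3   55. ] [ 473.8 -102.3] [43.7 32.8] 11.8
   top 1695 [ 469.3 -102.9   58.9] [ 469.8 -103.7] [33.1 30.6] 10.4
   dark 354 [490.2 -97.4  47.5] [490.3 -99. ] [ 8.4 24.8] 13.1
  dir 14.9 21.6
orange 2855 ztop 60.6
   all>35 2668 [502.8  -7.   55.2] [505.8  -5.7] [34.5 45. ] 76.4
   top 1808 [501.1  -5.2  58.8] [502.2  -5. ] [31.3 33.2] 75.0
   dark 182 [522.4 -12.4  47.7] [522.5 -10.6] [24.4  7.2] 74.3
  dir -18.7 22.5
```

View pics/w4.png

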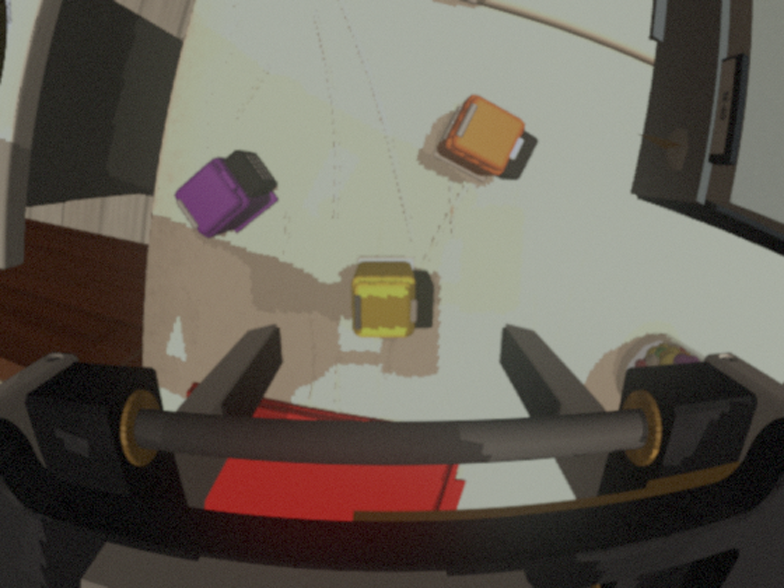

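Request:
{"api": "play_rows", "payload": {"commands": [{"x":0.0025,"y":0.0013,"z":0.03,"wx":0,"wy":0,"wz":0,"grip":1},{"x":0,"y":0,"z":0.03,"wx":0,"wy":0,"wz":0,"grip":1},{"x":0,"y":0,"z":0.022,"wx":0,"wy":0,"wz":0,"grip":1},{"x":0,"y":0,"z":0.01,"wx":0,"wy":0,"wz":0,"grip":0.7},{"x":0,"y":0,"z":0,"wx":0,"wy":0,"wz":0,"grip":0.55},{"x":0,"y":0,"z":0,"wx":0,"wy":0,"wz":0,"grip":0.5},{"x":0,"y":0,"z":0,"wx":0,"wy":0,"wz":0,"grip":0.4},{"x":0,"y":0,"z":0,"wx":0,"wy":0,"wz":0,"grip":0.2},{"x":0,"y":0,"z":0,"wx":0,"wy":0,"wz":0,"grip":0},{"x":0,"y":0,"z":0,"wx":0,"wy":0,"wz":0,"grip":0},{"x":0,"y":0,"z":0,"wx":0,"wy":0,"wz":0,"grip":0}], "squeeze": 10}}

```text
clock: 4.05
eef_pos: [473.6, -102.6, 9.7]
eef_rot: [-3.141, 0.0, 1.785]
wrist_force: [-3.3, -0.4, 5.4]
finger_gap: 42.8
```

Request:
{"api": "play_rows", "payload": {"commands": [{"x":0,"y":0,"z":0,"wx":0,"wy":0,"wz":0,"grip":0},{"x":0,"y":0,"z":0,"wx":0,"wy":0,"wz":0,"grip":0},{"x":0,"y":0,"z":0,"wx":0,"wy":0,"wz":0,"grip":0}], "squeeze": 18}}

```text
clock: 4.42
eef_pos: [473.6, -102.6, 9.7]
eef_rot: [-3.141, 0.0, 1.786]
wrist_force: [-3.8, 0.8, 6.5]
finger_gap: 42.6
```

Run:
```python
from cell import manip
s=manip.read_state(); print(s['clock'],s['eef_pos'],s['eef_rot'],s['finger_gap'],s['wrist_force'])
```

```text
4.425 [ 473.58883577 -102.61469954    9.74278821] [-3.14139970e+00  6.40523352e-05  1.78550183e+00] 42.64338181051435 [-3.79959353  0.77548762  6.54152964]
```

Run:
```python
from h import *
plan([473.6,-102.6,90],102.3,[405,-302.6,90],92,5)
```

```text
[{"x": -0.0362, "y": -0.0219, "z": -0.0, "wx": 0, "wy": 0, "wz": 2.06, "grip": 1}, {"x": -0.0369, "y": -0.0206, "z": -0.0, "wx": 0, "wy": 0, "wz": 2.06, "grip": 1}, {"x": -0.0376, "y": -0.0193, "z": -0.0, "wx": 0, "wy": 0, "wz": 2.06, "grip": 1}, {"x": -0.0383, "y": -0.0179, "z": -0.0, "wx": 0, "wy": 0, "wz": 2.06, "grip": 1}, {"x": -0.0389, "y": -0.0165, "z": -0.0, "wx": 0, "wy": 0, "wz": 2.06, "grip": 1}]
```

Request:
{"api": "play_rows", "payload": {"commands": [{"x":0,"y":0,"z":-0.015,"wx":0,"wy":0,"wz":0,"grip":0},{"x":0,"y":0,"z":-0.03,"wx":0,"wy":0,"wz":0,"grip":0},{"x":0,"y":0,"z":-0.035,"wx":0,"wy":0,"wz":0,"grip":0},{"x":-0.036,"y":-0.022,"z":0,"wx":0,"wy":0,"wz":2,"grip":0},{"x":-0.037,"y":-0.0205,"z":0,"wx":0,"wy":0,"wz":2,"grip":0},{"x":-0.0375,"y":-0.0195,"z":0,"wx":0,"wy":0,"wz":2,"grip":0},{"x":-0.038,"y":-0.018,"z":0,"wx":0,"wy":0,"wz":2,"grip":0},{"x":-0.039,"y":-0.0165,"z":0,"wx":0,"wy":0,"wz":2,"grip":0},{"x":0,"y":0,"z":0,"wx":0,"wy":0,"wz":0,"grip":0},{"x":0,"y":0,"z":0,"wx":0,"wy":0,"wz":0,"grip":0}], "squeeze": 18}}

```text
clock: 5.68
eef_pos: [405.2, -302.0, 89.9]
eef_rot: [3.141, 0.0, 1.611]
wrist_force: [0.1, -0.9, -0.8]
finger_gap: 42.4
```

Run:
```python
from cell import manip
import cv2,pickle
s=manip.read_state(); print(s['clock'],s['eef_pos'],s['eef_rot'],s['finger_gap'])
for c in("wrist","top"):
  p,d=manip.camera(c);pickle.dump((s,p,d,manip.camera_info(c)),open(c+"3.pkl","wb"))
  cv2.imwrite(f"pics/{c}5.png",cv2.resize(p[:,:,::-1],None,fx=1.4,fy=1.4,interpolation=cv2.INTER_CUBIC))
```

```text
5.675 [ 405.23566687 -301.95437517   89.89456973] [3.14130180e+00 5.34400224e-05 1.61088679e+00] 42.40101570784657
```

View pics/wrist5.png

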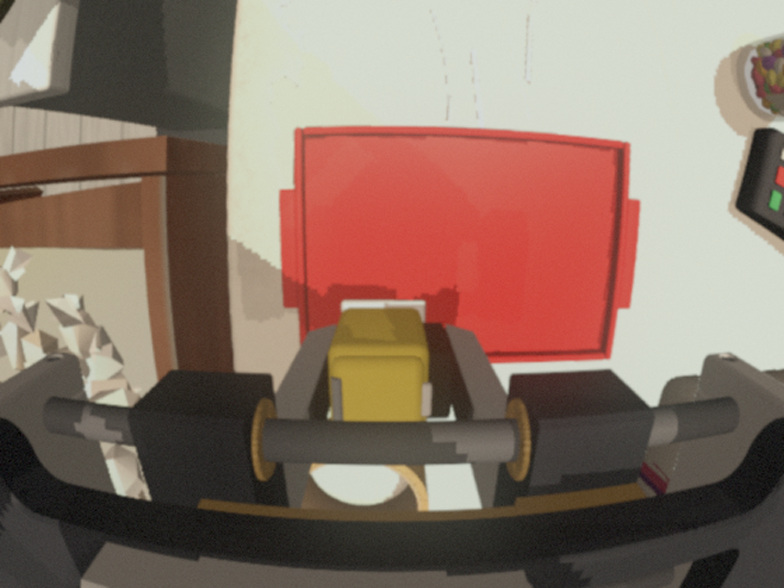

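View pics/top5.png

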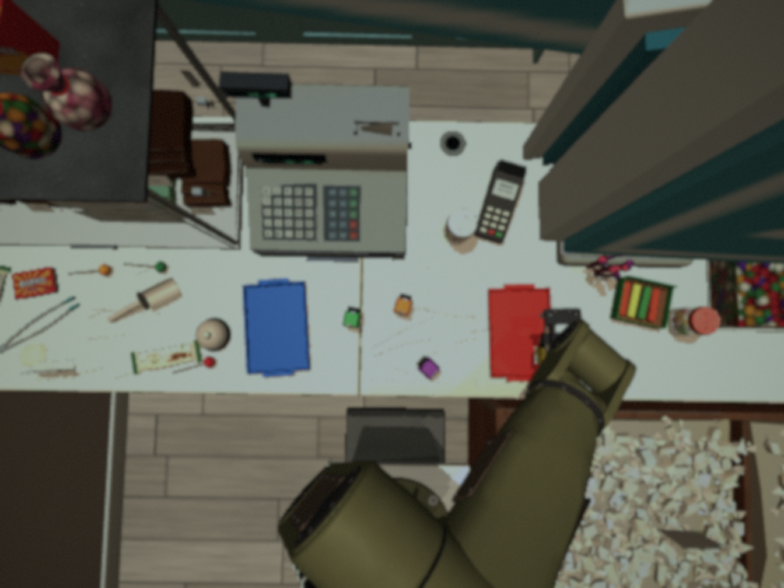

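Run:
```python
import pickle,cv2
from h import *
s,p,d,i=pickle.load(open("wrist3.pkl","rb"));W=wristcloud(s,p,d,i)
hsv=cv2.cvtColor(p,cv2.COLOR_RGB2HSV)
m=((hsv[...,0]<6)|(hsv[...,0]>174))&(hsv[...,1]>120)&(np.abs(W[...,2]-10)<15)&(d>0)
a=W[m]
for x in range(360,550,20):
    q=a[np.abs(a[:,0]-x)<8]
    if len(q): print(x,"y",q[:,1].min().round(),q[:,1].max().round())
for y in range(-340,-190,15):
    q=a[np.abs(a[:,1]-y)<6]
    if len(q): print(y,"x",q[:,0].min().round(),q[:,0].max().round(), np.median(q[:,2]).round(1))
```

```text
360 y -331.0 -205.0
380 y -321.0 -205.0
400 y -305.0 -204.0
420 y -317.0 -203.0
440 y -320.0 -202.0
460 y -337.0 -201.0
480 y -339.0 -201.0
500 y -338.0 -200.0
520 y -337.0 -200.0
540 y -337.0 -199.0
-340 x 466.0 550.0 15.2
-325 x 352.0 550.0 5.5
-310 x 343.0 549.0 5.5
-295 x 342.0 558.0 5.4
-280 x 342.0 558.0 5.5
-265 x 342.0 557.0 5.5
-250 x 341.0 557.0 5.4
-235 x 342.0 557.0 5.4
-220 x 349.0 546.0 5.3
-205 x 349.0 546.0 10.4
```

Request:
{"api": "play_rows", "payload": {"commands": [{"x":0,"y":0,"z":0.03,"wx":0,"wy":0,"wz":0,"grip":0},{"x":0,"y":0,"z":0.026,"wx":0,"wy":0,"wz":0,"grip":0},{"x":0,"y":0,"z":0.013,"wx":0,"wy":0,"wz":0,"grip":0},{"x":0,"y":0,"z":0.005,"wx":0,"wy":0,"wz":0,"grip":0},{"x":0,"y":0,"z":0,"wx":0,"wy":0,"wz":0,"grip":0},{"x":0,"y":0,"z":0,"wx":0,"wy":0,"wz":0,"grip":0},{"x":0,"y":0,"z":0,"wx":0,"wy":0,"wz":0,"grip":0.48},{"x":0,"y":0,"z":0,"wx":0,"wy":0,"wz":0,"grip":0.54},{"x":0,"y":0,"z":0,"wx":0,"wy":0,"wz":0,"grip":0.66},{"x":0,"y":0,"z":0,"wx":0,"wy":0,"wz":0,"grip":0.66},{"x":0,"y":0,"z":0,"wx":0,"wy":0,"wz":0,"grip":0.66},{"x":0,"y":0,"z":-0.03,"wx":0,"wy":0,"wz":0,"grip":0.66},{"x":0,"y":0,"z":-0.045,"wx":0,"wy":0,"wz":0,"grip":0.66},{"x":0,"y":0,"z":-0.03,"wx":0,"wy":0,"wz":0,"grip":0.8},{"x":0,"y":0,"z":0,"wx":0,"wy":0,"wz":0,"grip":1}], "squeeze": 18}}

```text
clock: 7.65
eef_pos: [405.9, -302.9, 122.4]
eef_rot: [3.139, 0.003, 1.611]
wrist_force: [-0.2, 1.2, 0.6]
finger_gap: 78.2
```

Run:
```python
from cell import manip
import cv2,pickle
from h import *
s=manip.read_state(); print(s['clock'],s['eef_pos'],s['eef_rot'],s['finger_gap'])
# orange: yaw -14.5, offset tool 10mm toward -x_disp
t=np.radians(-14.5); g=np.array([505.7,-5.4])-10*np.array([np.cos(t),np.sin(t)]); print(g)
plan(s['eef_pos'],np.degrees(s['eef_rot'][2]),[*g,120],75.5,7)
```

```text
7.65 [ 405.90388758 -302.93173002  122.4381679 ] [3.13865354e+00 2.73662233e-03 1.61089222e+00] 78.22722856839968
[496.0185236   -2.89619996]
[{"x": 0.0423, "y": 0.0146, "z": 0.0003, "wx": 0, "wy": 0, "wz": 2.4, "grip": 1}, {"x": 0.0429, "y": 0.0128, "z": 0.0003, "wx": 0, "wy": 0, "wz": 2.4, "grip": 1}, {"x": 0.0434, "y": 0.011, "z": 0.0003, "wx": 0, "wy": 0, "wz": 2.4, "grip": 1}, {"x": 0.0438, "y": 0.0092, "z": 0.0003, "wx": 0, "wy": 0, "wz": 2.4, "grip": 1}, {"x": 0.0442, "y": 0.0073, "z": 0.0003, "wx": 0, "wy": 0, "wz": 2.4, "grip": 1}, {"x": 0.0444, "y": 0.0055, "z": 0.0003, "wx": 0, "wy": 0, "wz": 2.4, "grip": 1}, {"x": 0.0446, "y": 0.0036, "z": 0.0003, "wx": 0, "wy": 0, "wz": 2.4, "grip": 1}]
```

Request:
{"api": "play_rows", "payload": {"commands": [{"x":0.042,"y":0.0146,"z":0,"wx":0,"wy":0,"wz":2.4,"grip":1},{"x":0.043,"y":0.013,"z":0,"wx":0,"wy":0,"wz":2.4,"grip":1},{"x":0.0435,"y":0.011,"z":0,"wx":0,"wy":0,"wz":2.4,"grip":1},{"x":0.044,"y":0.009,"z":0,"wx":0,"wy":0,"wz":2.4,"grip":1},{"x":0.044,"y":0.0075,"z":0,"wx":0,"wy":0,"wz":2.4,"grip":1},{"x":0.0445,"y":0.0055,"z":0,"wx":0,"wy":0,"wz":2.4,"grip":1},{"x":0.0445,"y":0.0035,"z":0,"wx":0,"wy":0,"wz":2.4,"grip":1},{"x":0,"y":0,"z":0,"wx":0,"wy":0,"wz":0,"grip":1},{"x":0,"y":0,"z":0,"wx":0,"wy":0,"wz":0,"grip":1}], "squeeze": 10}}

```text
clock: 8.78
eef_pos: [495.0, -2.6, 119.5]
eef_rot: [-3.14, 0.0, 1.318]
wrist_force: [-0.9, 0.3, -0.2]
finger_gap: 94.0
```

Run:
```python
from cell import manip
import cv2,pickle
s=manip.read_state(); print(s['clock'],s['eef_pos'],s['eef_rot'])
p,d=manip.camera("wrist");pickle.dump((s,p,d,manip.camera_info("wrist")),open("w2.pkl","wb"))
cv2.imwrite("pics/w6.png",cv2.resize(p[:,:,::-1],None,fx=1.4,fy=1.4,interpolation=cv2.INTER_CUBIC))
from fit import run
_,_,_,W=run("w2.pkl",[("green",475,105),("orange",505,-5)])
m=(W[...,2]>90)&(W[...,2]<150)&(abs(W[...,1]-15)<35)&(W[...,0]>560)&(d>0);print(np.percentile(W[m][:,0],[0,1,5])) if (np:=__import__('numpy')) else 0
```

```text
8.775 [494.95250965  -2.56535984 119.54951099] [-3.14015974e+00  4.03856295e-04  1.31837541e+00]
green 2517 ztop 60.6
   all>35 2358 [477.  104.6  55.1] [476.1 106.3] [34.5 45.2] 81.0
   top 1579 [472.3 106.3  58.8] [472.3 106.8] [30.7 32.8] 81.2
   dark 423 [491.8 101.4  47.4] [484.7  96.2] [42.5 22.6] 39.4
  dir -14.3 20.1
orange 2524 ztop 60.5
   all>35 2275 [505.7  -1.7  54.7] [506.2  -4.4] [33.  45.1] 75.9
   top 1475 [502.2  -2.8  58.8] [502.5  -3.4] [29.5 32.9] 75.2
   dark 255 [523.5  -7.7  47.5] [523.2  -8.7] [24.8  8. ] 75.5
  dir -12.9 21.8
[603.98908867 604.74991559 607.32732222]
```

View pics/w6.png

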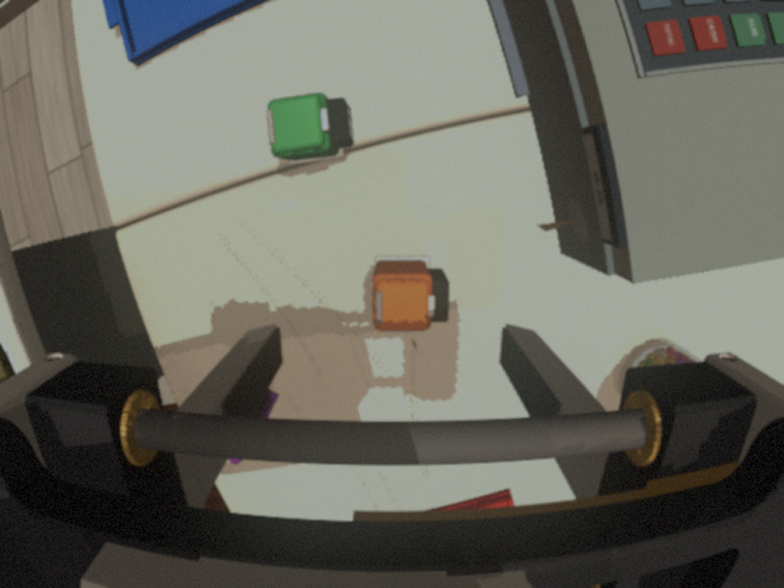

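Request:
{"api": "play_rows", "payload": {"commands": [{"x":0,"y":0,"z":0.03,"wx":0,"wy":0,"wz":0,"grip":1},{"x":0,"y":0,"z":0.035,"wx":0,"wy":0,"wz":0,"grip":1},{"x":0,"y":0,"z":0.03,"wx":0,"wy":0,"wz":0,"grip":1},{"x":0,"y":0,"z":0.011,"wx":0,"wy":0,"wz":0,"grip":0.8},{"x":0,"y":0,"z":0,"wx":0,"wy":0,"wz":0,"grip":0.7},{"x":0,"y":0,"z":0,"wx":0,"wy":0,"wz":0,"grip":0.65},{"x":0,"y":0,"z":0,"wx":0,"wy":0,"wz":0,"grip":0.6},{"x":0,"y":0,"z":0,"wx":0,"wy":0,"wz":0,"grip":0.55},{"x":0,"y":0,"z":0,"wx":0,"wy":0,"wz":0,"grip":0.5},{"x":0,"y":0,"z":0,"wx":0,"wy":0,"wz":0,"grip":0.4},{"x":0,"y":0,"z":0,"wx":0,"wy":0,"wz":0,"grip":0.2},{"x":0,"y":0,"z":0,"wx":0,"wy":0,"wz":0,"grip":0},{"x":0,"y":0,"z":0,"wx":0,"wy":0,"wz":0,"grip":0},{"x":0,"y":0,"z":0,"wx":0,"wy":0,"wz":0,"grip":0}], "squeeze": 10}}

```text
clock: 10.58
eef_pos: [494.7, -2.1, 14.6]
eef_rot: [-3.14, 0.0, 1.318]
wrist_force: [-6.4, 2.1, 10.2]
finger_gap: 40.6
```

Request:
{"api": "play_rows", "payload": {"commands": [{"x":0,"y":0,"z":0,"wx":0,"wy":0,"wz":0,"grip":0},{"x":0,"y":0,"z":0,"wx":0,"wy":0,"wz":0,"grip":0},{"x":0,"y":0,"z":0,"wx":0,"wy":0,"wz":0,"grip":0},{"x":0,"y":0,"z":0,"wx":0,"wy":0,"wz":0,"grip":0}], "squeeze": 10}}

```text
clock: 11.08
eef_pos: [494.7, -2.1, 14.7]
eef_rot: [-3.14, 0.0, 1.318]
wrist_force: [-5.7, 1.8, 10.7]
finger_gap: 40.1
```

Request:
{"api": "play_rows", "payload": {"commands": [{"x":0,"y":0,"z":0,"wx":0,"wy":0,"wz":0,"grip":0},{"x":0,"y":0,"z":0,"wx":0,"wy":0,"wz":0,"grip":0},{"x":0,"y":0,"z":0,"wx":0,"wy":0,"wz":0,"grip":0},{"x":0,"y":0,"z":0,"wx":0,"wy":0,"wz":0,"grip":0}], "squeeze": 18}}

```text
clock: 11.58
eef_pos: [494.3, -2.0, 14.7]
eef_rot: [-3.139, 0.0, 1.318]
wrist_force: [-8.7, 2.4, 14.4]
finger_gap: 37.1
```

Run:
```python
from cell import manip
import cv2,pickle
s=manip.read_state(); print(s['clock'],s['eef_pos'],s['eef_rot'],s['finger_gap'],s['wrist_force'],s['moment'])
p,d=manip.camera("wrist")
cv2.imwrite("pics/w7.png",cv2.resize(p[:,:,::-1],None,fx=1.4,fy=1.4,interpolation=cv2.INTER_CUBIC))
```

```text
11.575 [494.34607461  -1.97108462  14.67553989] [-3.13877740e+00  2.07386245e-04  1.31774985e+00] 37.050908892563086 [-8.74778864  2.40284392 14.44936722] [ 0.36778473  1.68170853 -0.01230961]
```

View pics/w7.png

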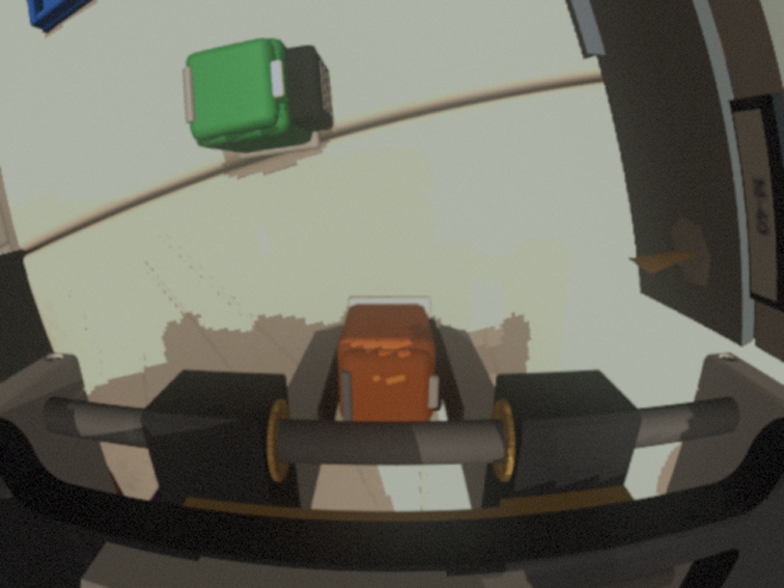

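Run:
```python
from h import *
plan([494.3,-2,105],75.5,[399,306,105],95,7)
```

```text
[{"x": 0.0392, "y": -0.0242, "z": -0.0, "wx": 0, "wy": 0, "wz": -2.79, "grip": 1}, {"x": 0.0403, "y": -0.0223, "z": -0.0, "wx": 0, "wy": 0, "wz": -2.79, "grip": 1}, {"x": 0.0414, "y": -0.0203, "z": -0.0, "wx": 0, "wy": 0, "wz": -2.79, "grip": 1}, {"x": 0.0423, "y": -0.0182, "z": -0.0, "wx": 0, "wy": 0, "wz": -2.79, "grip": 1}, {"x": 0.0431, "y": -0.0162, "z": -0.0, "wx": 0, "wy": 0, "wz": -2.79, "grip": 1}, {"x": 0.0439, "y": -0.0141, "z": -0.0, "wx": 0, "wy": 0, "wz": -2.79, "grip": 1}, {"x": 0.0445, "y": -0.0119, "z": -0.0, "wx": 0, "wy": 0, "wz": -2.79, "grip": 1}]
```

Request:
{"api": "play_rows", "payload": {"commands": [{"x":0,"y":0,"z":-0.015,"wx":0,"wy":0,"wz":0,"grip":0},{"x":0,"y":0,"z":-0.035,"wx":0,"wy":0,"wz":0,"grip":0},{"x":0,"y":0,"z":-0.04,"wx":0,"wy":0,"wz":0,"grip":0},{"x":0.039,"y":-0.024,"z":0,"wx":0,"wy":0,"wz":-2.8,"grip":0},{"x":0.04,"y":-0.022,"z":0,"wx":0,"wy":0,"wz":-2.8,"grip":0},{"x":0.0415,"y":-0.02,"z":0,"wx":0,"wy":0,"wz":-2.8,"grip":0},{"x":0.0425,"y":-0.018,"z":0,"wx":0,"wy":0,"wz":-2.8,"grip":0},{"x":0.043,"y":-0.016,"z":0,"wx":0,"wy":0,"wz":-2.8,"grip":0},{"x":0.044,"y":-0.014,"z":0,"wx":0,"wy":0,"wz":-2.8,"grip":0},{"x":0.0445,"y":-0.012,"z":0,"wx":0,"wy":0,"wz":-2.8,"grip":0},{"x":0,"y":0,"z":0,"wx":0,"wy":0,"wz":0,"grip":0},{"x":0,"y":0,"z":0,"wx":0,"wy":0,"wz":0,"grip":0}], "squeeze": 18}}

```text
clock: 13.12
eef_pos: [401.0, 305.0, 104.6]
eef_rot: [-3.142, 0.0, 1.66]
wrist_force: [0.6, -0.8, -0.4]
finger_gap: 35.9
```

```bash
cat > tray.py <<'E'
import pickle,cv2,sys
from h import *
from cell import manip
s=manip.read_state(); print(s['clock'],s['eef_pos'],s['eef_rot'],s['finger_gap'],s['wrist_force'])
p,d=manip.camera("wrist");i=manip.camera_info("wrist")
cv2.imwrite(sys.argv[1],cv2.resize(p[:,:,::-1],None,fx=1.4,fy=1.4,interpolation=cv2.INTER_CUBIC))
W=wristcloud(s,p,d,i);hsv=cv2.cvtColor(p,cv2.COLOR_RGB2HSV)
lo,hi=(100,130)
m=(hsv[...,0]>=lo)&(hsv[...,0]<=hi)&(hsv[...,1]>120)&(np.abs(W[...,2]-10)<15)&(d>0)
a=W[m]
for x in range(340,560,20):
    q=a[np.abs(a[:,0]-x)<8]
    if len(q): print(x,"y",q[:,1].min().round(),q[:,1].max().round())
for y in range(200,360,15):
    q=a[np.abs(a[:,1]-y)<6]
    if len(q): print(y,"x",q[:,0].min().round(),q[:,0].max().round(), np.median(q[:,2]).round(1))
E
python3 tray.py pics/w8.png
```

```text
13.125 [400.9724053  304.95404913 104.64955729] [-3.14154637e+00  1.97248129e-04  1.65963949e+00] 35.86810968709182 [ 0.61783375 -0.81755398 -0.43275205]
340 y 252.0 304.0
360 y 269.0 339.0
380 y 208.0 343.0
400 y 302.0 344.0
420 y 304.0 346.0
440 y 214.0 348.0
460 y 258.0 350.0
480 y 246.0 352.0
500 y 254.0 354.0
520 y 255.0 355.0
540 y 258.0 356.0
215 x 374.0 447.0 5.5
245 x 473.0 476.0 5.4
260 x 346.0 561.0 5.5
275 x 345.0 560.0 5.6
290 x 345.0 558.0 5.4
305 x 342.0 556.0 5.4
320 x 349.0 555.0 5.4
335 x 349.0 545.0 5.4
350 x 404.0 543.0 15.5
```

View pics/w8.png

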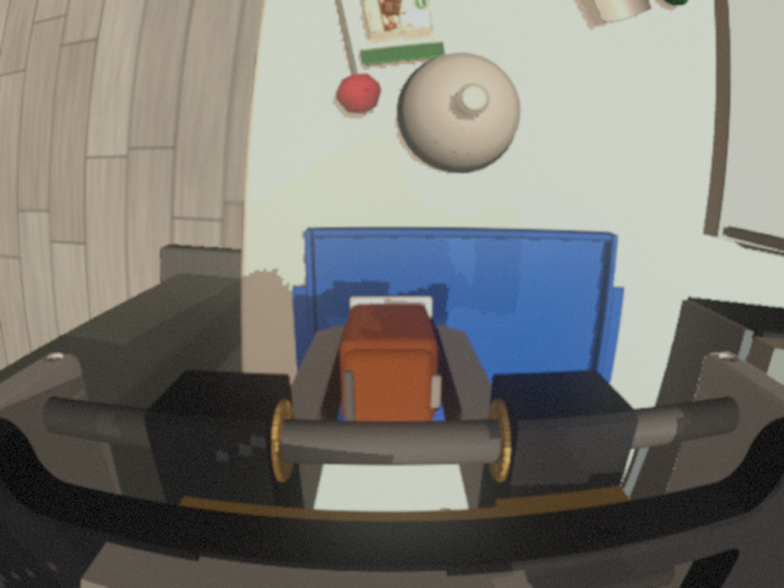

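Request:
{"api": "play_rows", "payload": {"commands": [{"x":0,"y":0,"z":0.03,"wx":0,"wy":0,"wz":0,"grip":0},{"x":0,"y":0,"z":0.032,"wx":0,"wy":0,"wz":0,"grip":0},{"x":0,"y":0,"z":0.016,"wx":0,"wy":0,"wz":0,"grip":0},{"x":0,"y":0,"z":0.006,"wx":0,"wy":0,"wz":0,"grip":0},{"x":0,"y":0,"z":0,"wx":0,"wy":0,"wz":0,"grip":0},{"x":0,"y":0,"z":0,"wx":0,"wy":0,"wz":0,"grip":0}], "squeeze": 18}}

```text
clock: 13.92
eef_pos: [401.4, 305.6, 21.4]
eef_rot: [3.14, -0.001, 1.66]
wrist_force: [-0.1, 0.0, -0.8]
finger_gap: 36.0
```

Request:
{"api": "play_rows", "payload": {"commands": [{"x":0,"y":0,"z":0,"wx":0,"wy":0,"wz":0,"grip":0.4},{"x":0,"y":0,"z":0,"wx":0,"wy":0,"wz":0,"grip":0.43},{"x":0,"y":0,"z":0,"wx":0,"wy":0,"wz":0,"grip":0.46},{"x":0,"y":0,"z":0,"wx":0,"wy":0,"wz":0,"grip":0.49},{"x":0,"y":0,"z":0,"wx":0,"wy":0,"wz":0,"grip":0.54},{"x":0,"y":0,"z":0,"wx":0,"wy":0,"wz":0,"grip":0.66},{"x":0,"y":0,"z":0,"wx":0,"wy":0,"wz":0,"grip":0.68},{"x":0,"y":0,"z":0,"wx":0,"wy":0,"wz":0,"grip":0.68},{"x":0,"y":0,"z":-0.03,"wx":0,"wy":0,"wz":0,"grip":0.68},{"x":0,"y":0,"z":-0.045,"wx":0,"wy":0,"wz":0,"grip":0.68},{"x":0,"y":0,"z":-0.03,"wx":0,"wy":0,"wz":0,"grip":0.8},{"x":0,"y":0,"z":0,"wx":0,"wy":0,"wz":0,"grip":1}], "squeeze": 18}}

```text
clock: 15.42
eef_pos: [401.8, 305.8, 127.3]
eef_rot: [3.138, -0.002, 1.66]
wrist_force: [1.0, -0.5, -0.2]
finger_gap: 80.6
```

Run:
```python
from cell import manip
from h import *
s=manip.read_state(); print(s['clock'],s['eef_pos'],s['eef_rot'],s['finger_gap'])
plan(s['eef_pos'],np.degrees(s['eef_rot'][2]),[472,107,115],81,6)
```

```text
15.425 [401.75497392 305.84936137 127.33378706] [ 3.13811548e+00 -1.82764697e-03  1.65981102e+00] 80.61530961989942
[{"x": -0.0341, "y": 0.0087, "z": 0.0021, "wx": 0, "wy": 0, "wz": 2.35, "grip": 1}, {"x": -0.0337, "y": 0.0101, "z": 0.0021, "wx": 0, "wy": 0, "wz": 2.35, "grip": 1}, {"x": -0.0332, "y": 0.0115, "z": 0.0021, "wx": 0, "wy": 0, "wz": 2.35, "grip": 1}, {"x": -0.0327, "y": 0.0128, "z": 0.0021, "wx": 0, "wy": 0, "wz": 2.35, "grip": 1}, {"x": -0.0322, "y": 0.0142, "z": 0.0021, "wx": 0, "wy": 0, "wz": 2.35, "grip": 1}, {"x": -0.0316, "y": 0.0155, "z": 0.0021, "wx": 0, "wy": 0, "wz": 2.35, "grip": 1}]
```

Request:
{"api": "play_rows", "payload": {"commands": [{"x":-0.034,"y":0.0085,"z":0.002,"wx":0,"wy":0,"wz":2.35,"grip":1},{"x":-0.0335,"y":0.01,"z":0.002,"wx":0,"wy":0,"wz":2.35,"grip":1},{"x":-0.033,"y":0.0115,"z":0.002,"wx":0,"wy":0,"wz":2.35,"grip":1},{"x":-0.0325,"y":0.013,"z":0.002,"wx":0,"wy":0,"wz":2.35,"grip":1},{"x":-0.032,"y":0.014,"z":0.002,"wx":0,"wy":0,"wz":2.35,"grip":1},{"x":-0.0315,"y":0.0155,"z":0.002,"wx":0,"wy":0,"wz":2.35,"grip":1},{"x":0,"y":0,"z":0,"wx":0,"wy":0,"wz":0,"grip":1},{"x":0,"y":0,"z":0,"wx":0,"wy":0,"wz":0,"grip":1}], "squeeze": 10}}

```text
clock: 16.42
eef_pos: [470.5, 107.7, 112.6]
eef_rot: [-3.14, 0.0, 1.414]
wrist_force: [0.3, -0.3, 0.3]
finger_gap: 93.9
```

Run:
```python
from cell import manip
import cv2,pickle
s=manip.read_state(); print(s['clock'],s['eef_pos'],s['eef_rot'])
p,d=manip.camera("wrist");pickle.dump((s,p,d,manip.camera_info("wrist")),open("w2.pkl","wb"))
cv2.imwrite("pics/w9.png",cv2.resize(p[:,:,::-1],None,fx=1.4,fy=1.4,interpolation=cv2.INTER_CUBIC))
from fit import run
_,_,_,W=run("w2.pkl",[("green",475,105),("orange",405,306)])
```

```text
16.425 [470.46477413 107.67834068 112.64050622] [-3.14031389e+00  2.51253443e-04  1.41396955e+00]
green 2672 ztop 60.5
   all>35 2393 [475.4 110.4  54.8] [475.6 107.9] [32.9 44.9] 81.1
   top 1548 [471.8 108.9  58.9] [472.  108.8] [30.1 33.5] 81.3
   dark 276 [493.1 105.4  47.5] [493.  105.1] [24.7  8.8] 79.6
  dir -9.3 21.6
orange 1620 ztop 64.9
   all>35 989 [399.9 290.   52.3] [402.9 291.4] [13.2 43.1] 86.8
   top 552 [396.3 290.7  59.5] [398.3 291. ] [13.1 33.8] 83.6
   dark 152 [412.5 291.4  42.3] [404.4 289.4] [42.9  5.2] 13.1
  dir 2.7 16.2
```

View pics/w9.png

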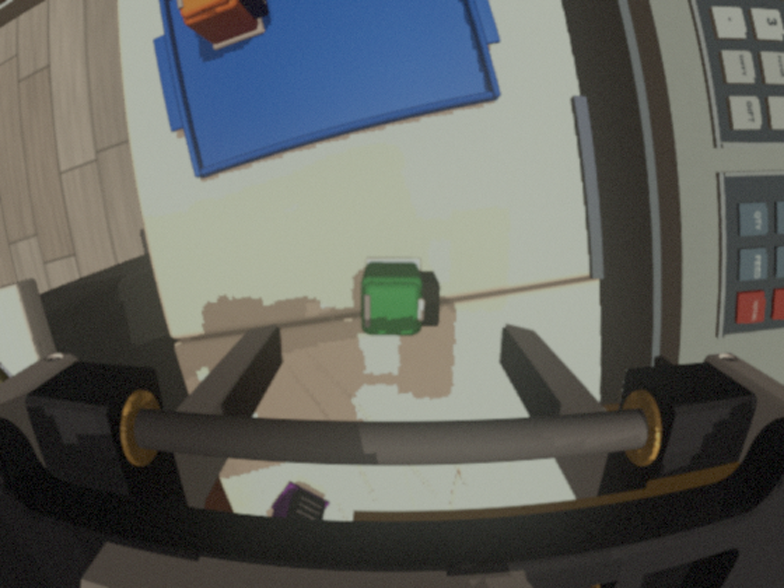

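Request:
{"api": "play_rows", "payload": {"commands": [{"x":0.001,"y":0.002,"z":0.03,"wx":0,"wy":0,"wz":0,"grip":1},{"x":0,"y":0,"z":0.033,"wx":0,"wy":0,"wz":0,"grip":1},{"x":0,"y":0,"z":0.028,"wx":0,"wy":0,"wz":0,"grip":1},{"x":0,"y":0,"z":0.01,"wx":0,"wy":0,"wz":0,"grip":0.8},{"x":0,"y":0,"z":0,"wx":0,"wy":0,"wz":0,"grip":0.65},{"x":0,"y":0,"z":0,"wx":0,"wy":0,"wz":0,"grip":0.57},{"x":0,"y":0,"z":0,"wx":0,"wy":0,"wz":0,"grip":0.53},{"x":0,"y":0,"z":0,"wx":0,"wy":0,"wz":0,"grip":0.49},{"x":0,"y":0,"z":0,"wx":0,"wy":0,"wz":0,"grip":0.4},{"x":0,"y":0,"z":0,"wx":0,"wy":0,"wz":0,"grip":0.2},{"x":0,"y":0,"z":0,"wx":0,"wy":0,"wz":0,"grip":0},{"x":0,"y":0,"z":0,"wx":0,"wy":0,"wz":0,"grip":0},{"x":0,"y":0,"z":0,"wx":0,"wy":0,"wz":0,"grip":0},{"x":0,"y":0,"z":0,"wx":0,"wy":0,"wz":0,"grip":0},{"x":0,"y":0,"z":0,"wx":0,"wy":0,"wz":0,"grip":0}], "squeeze": 10}}

```text
clock: 18.35
eef_pos: [472.8, 108.1, 12.9]
eef_rot: [-3.141, -0.0, 1.414]
wrist_force: [-4.9, 1.4, 8.9]
finger_gap: 40.5
```

Request:
{"api": "play_rows", "payload": {"commands": [{"x":0,"y":0,"z":0,"wx":0,"wy":0,"wz":0,"grip":0},{"x":0,"y":0,"z":0,"wx":0,"wy":0,"wz":0,"grip":0},{"x":0,"y":0,"z":0,"wx":0,"wy":0,"wz":0,"grip":0},{"x":0,"y":0,"z":0,"wx":0,"wy":0,"wz":0,"grip":0}], "squeeze": 18}}

```text
clock: 18.85
eef_pos: [472.4, 108.2, 12.9]
eef_rot: [-3.14, 0.0, 1.414]
wrist_force: [-9.0, 0.9, 12.8]
finger_gap: 37.1
```

Run:
```python
from h import *
plan([472.4,108.2,105],81,[473,256,105],95,4)
```

```text
[{"x": 0.0365, "y": -0.0056, "z": -0.0, "wx": 0, "wy": 0, "wz": -3.5, "grip": 1}, {"x": 0.0368, "y": -0.0034, "z": -0.0, "wx": 0, "wy": 0, "wz": -3.5, "grip": 1}, {"x": 0.0369, "y": -0.0011, "z": -0.0, "wx": 0, "wy": 0, "wz": -3.5, "grip": 1}, {"x": 0.0369, "y": 0.0011, "z": 0.0, "wx": 0, "wy": 0, "wz": -3.5, "grip": 1}]
```

Request:
{"api": "play_rows", "payload": {"commands": [{"x":0,"y":0,"z":-0.015,"wx":0,"wy":0,"wz":0,"grip":0},{"x":0,"y":0,"z":-0.035,"wx":0,"wy":0,"wz":0,"grip":0},{"x":0,"y":0,"z":-0.042,"wx":0,"wy":0,"wz":0,"grip":0},{"x":0.0365,"y":-0.0055,"z":0,"wx":0,"wy":0,"wz":-3.5,"grip":0},{"x":0.037,"y":-0.0035,"z":0,"wx":0,"wy":0,"wz":-3.5,"grip":0},{"x":0.037,"y":-0.001,"z":0,"wx":0,"wy":0,"wz":-3.5,"grip":0},{"x":0.037,"y":0.001,"z":0,"wx":0,"wy":0,"wz":-3.5,"grip":0},{"x":0,"y":0,"z":0,"wx":0,"wy":0,"wz":0,"grip":0},{"x":0,"y":0,"z":0,"wx":0,"wy":0,"wz":0,"grip":0}], "squeeze": 18}}

```text
clock: 19.98
eef_pos: [473.7, 255.7, 104.7]
eef_rot: [-3.142, 0.0, 1.658]
wrist_force: [-0.3, 0.4, -1.4]
finger_gap: 35.7
```

```bash
python3 tray.py pics/w10.png
```

```text
19.975 [473.70175961 255.68826016 104.68678421] [-3.14157823e+00  1.60629736e-04  1.65752423e+00] 35.660937606437145 [-0.30852943  0.39493543 -1.43409233]
340 y 247.0 303.0
360 y 204.0 340.0
380 y 204.0 341.0
400 y 206.0 343.0
420 y 207.0 345.0
440 y 226.0 347.0
460 y 248.0 349.0
480 y 250.0 351.0
500 y 234.0 352.0
520 y 229.0 354.0
540 y 218.0 354.0
200 x 361.0 399.0 16.0
215 x 359.0 554.0 5.5
230 x 357.0 554.0 5.3
245 x 346.0 553.0 5.3
260 x 345.0 561.0 5.3
275 x 344.0 560.0 5.4
290 x 343.0 558.0 5.4
305 x 342.0 557.0 5.3
320 x 349.0 556.0 5.3
335 x 351.0 545.0 5.2
350 x 420.0 544.0 15.8
```

View pics/w10.png

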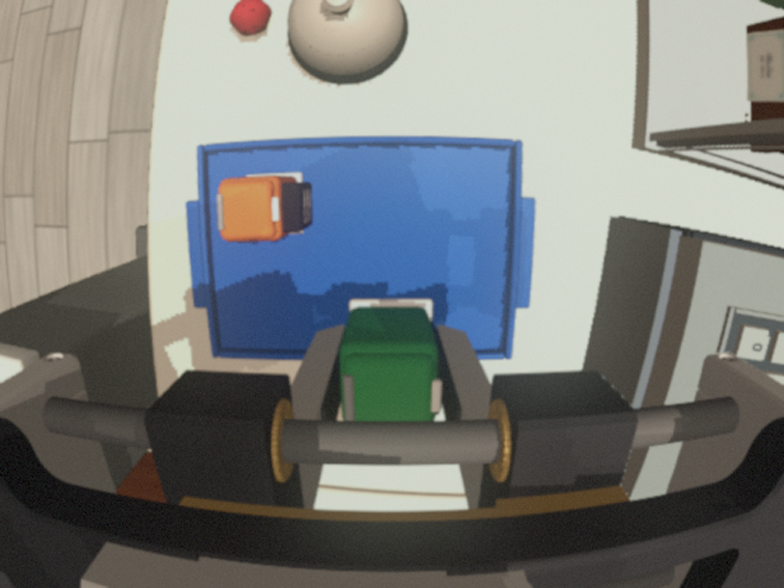

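Request:
{"api": "play_rows", "payload": {"commands": [{"x":0,"y":0,"z":0.03,"wx":0,"wy":0,"wz":0,"grip":0},{"x":0,"y":0,"z":0.032,"wx":0,"wy":0,"wz":0,"grip":0},{"x":0,"y":0,"z":0.017,"wx":0,"wy":0,"wz":0,"grip":0},{"x":0,"y":0,"z":0.0065,"wx":0,"wy":0,"wz":0,"grip":0},{"x":0,"y":0,"z":0,"wx":0,"wy":0,"wz":0,"grip":0},{"x":0,"y":0,"z":0,"wx":0,"wy":0,"wz":0,"grip":0}], "squeeze": 18}}

```text
clock: 20.78
eef_pos: [474.3, 256.3, 19.9]
eef_rot: [3.14, -0.0, 1.658]
wrist_force: [1.3, -0.4, -1.7]
finger_gap: 36.0
```

Request:
{"api": "play_rows", "payload": {"commands": [{"x":0,"y":0,"z":0,"wx":0,"wy":0,"wz":0,"grip":0.4},{"x":0,"y":0,"z":0,"wx":0,"wy":0,"wz":0,"grip":0.43},{"x":0,"y":0,"z":0,"wx":0,"wy":0,"wz":0,"grip":0.46},{"x":0,"y":0,"z":0,"wx":0,"wy":0,"wz":0,"grip":0.49},{"x":0,"y":0,"z":0,"wx":0,"wy":0,"wz":0,"grip":0.54},{"x":0,"y":0,"z":0,"wx":0,"wy":0,"wz":0,"grip":0.66},{"x":0,"y":0,"z":0,"wx":0,"wy":0,"wz":0,"grip":0.68},{"x":0,"y":0,"z":0,"wx":0,"wy":0,"wz":0,"grip":0.68},{"x":0,"y":0,"z":-0.03,"wx":0,"wy":0,"wz":0,"grip":0.68},{"x":0,"y":0,"z":-0.045,"wx":0,"wy":0,"wz":0,"grip":0.68},{"x":0,"y":0,"z":-0.05,"wx":0,"wy":0,"wz":0,"grip":0.8},{"x":-0.03,"y":-0.02,"z":-0.04,"wx":0,"wy":0,"wz":0,"grip":1},{"x":-0.05,"y":-0.02,"z":-0.04,"wx":0,"wy":0,"wz":0,"grip":1},{"x":-0.05,"y":0,"z":0,"wx":0,"wy":0,"wz":0,"grip":1},{"x":-0.05,"y":0,"z":0,"wx":0,"wy":0,"wz":0,"grip":1},{"x":-0.05,"y":0,"z":0,"wx":0,"wy":0,"wz":0,"grip":1},{"x":0,"y":0,"z":0,"wx":0,"wy":0,"wz":0,"grip":1},{"x":0,"y":0,"z":0,"wx":0,"wy":0,"wz":0,"grip":1}], "squeeze": 18}}

```text
clock: 23.02
eef_pos: [455.0, 27.4, 221.2]
eef_rot: [-3.142, -0.0, 1.658]
wrist_force: [0.4, -0.3, -0.1]
finger_gap: 94.1
```

Run:
```python
from cell import manip
import cv2
s=manip.read_state(); print(s['clock'],s['eef_pos'])
for c in("wrist","top","scene"):
  p,d=manip.camera(c)
  if c=="scene": p=p[150:340,120:480]
  if c=="top": p=p[130:300,120:480]
  f=1.4 if c=="wrist" else 2.2
  cv2.imwrite(f"pics/{c}11.png",cv2.resize(p[:,:,::-1],None,fx=f,fy=f,interpolation=cv2.INTER_CUBIC))
```

```text
23.025 [454.96490135  27.3580875  221.21614035]
```

View pics/wrist11.png

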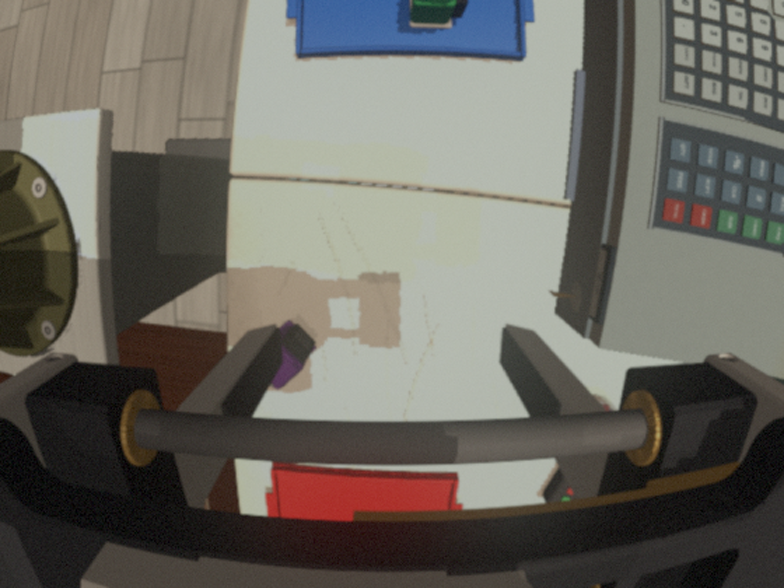

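View pics/top11.png

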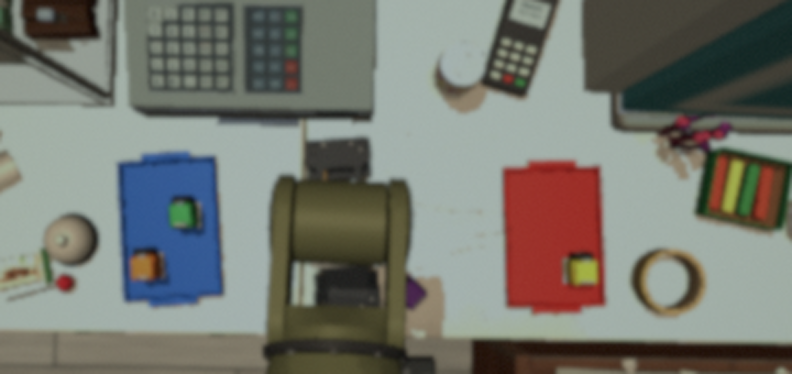

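View pics/scene11.png

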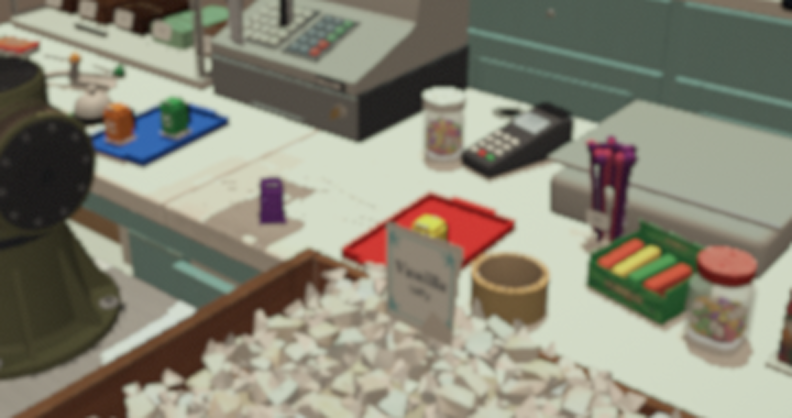

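Run:
```python
from cell import manip
from h import *
p,d=manip.camera("top");i=manip.camera_info("top")
U,V=np.meshgrid(np.arange(560),np.arange(420));W=toworld(p,d,i,U,V)
for n,x,y in(("yellow",405,-302),("orange",405,306),("green",477,256)):
    m=(np.hypot(W[...,0]-x,W[...,1]-y)<35)&(W[...,2]>52)&(W[...,2]<80);print(n,m.sum(),W[m].mean(0).round(1),np.ptp(W[m],0).round())
print(manip.sign_off())
```

```text
yellow 138 [ 401.7 -299.1   61.5] [43. 30. 17.]
orange 151 [397.4 305.   61. ] [42. 33. 18.]
green 143 [470.5 254.8  61.2] [43. 35. 19.]
the job is handed in; nothing more can be done
None
```

All three dispensers are sorted and standing upright, and I handed the job in at about 23 s of the 67 s allowed.

| Dispenser | Gap at 10 N | Gap at 18 N | Result | Tray |
|---|---|---|---|---|
| Yellow | 42.8 mm | 42.6 mm | Jammed | Red |
| Orange | 40.1 mm | 37.1 mm | Springy | Blue |
| Green | 40.5 mm | 37.1 mm | Springy | Blue |

- **Final position:** The last pictures and the depth check show all three upright inside their trays. Their top surfaces read about 61 mm above the worktop, close to the roughly 64 mm expected for a dispenser standing on the tray floor.
- **Forces:** The grip never went above 18 N.
- **Other things on the counter:** In the last pictures the bystanders and the purple look-alike appear where they were. I judged this by eye and did not measure it.
- **Upward force on the wrist:** While squeezing, the wrist read an upward force of about 6 to 14 N. It went away once each dispenser was lifted. I did not find the cause, but it was far below the 120 N limit.

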